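# Hang the freshly glazed arch over the drying bar

### The arm

A 6-joint arm with a two-finger parallel gripper is mounted at the origin on the work surface. World frame = base frame: x ahead of the robot, y to its left, z up, the work surface at z = 0. Lengths are in m, angles in rad, forces in N, time in s.
With the tool pointing down it reaches from about 0.4 to 0.825 m from the base axis. Payload 7 kg.
Tool frame: the origin (TCP) lies at the very end of the fingers, on their centre line; the grasp point (between the pads) lies 19 mm behind it; z points along the fingers, y is the line along which they close (so a half turn about z gives the same grasp; the last joint's range is limited). The gripper opens to 88 mm and grips with 3 to 60 N. Pads are 19 mm wide; open, the fingers measure 130 mm over their backs; the gripper's body (78 mm by 193 mm) begins 47 mm behind the grasp point.
Start: joints at [-0.885, 0.359, 0.012, 0, -1.224, -0.288], TCP at [0.261, -0.622, 0.227] pointing down, gripper open.
Joint ranges: [-3.07, 3.07], [-1.43, 2.12], [-1.02, 1.25], [-3.03, 1.67], [-3.05, -0], [-3.03, 3.03]. Speed limits (rad/s): [2.39, 2.39, 3.01, 3.14, 3.14, 3.14].

### API

Orientations are given as a rotation vector (axis times angle).
In Python, from plant import bot gives the robot as it stands.
- The arm moves only by the tool play_rows, never from a script. Its argument "steps" is a list of rows, each a list of 7 numbers: the shift along the tool's x, y, z in mm, then the turn, a rotation vector about the tool's x, y, z in degrees, then the opening, from 0 (shut) to 1 (fully open). A call has 1 to 10 rows; each row is the pose to reach, as a shift and turn from the pose commanded when the call began, along the tool's axes at that moment; what a row does not reach only later rows make up. A row lasts 1/10 s, in which the tool goes at most 50 mm and 8.59 degrees, less where a joint would pass 70% of its speed; a pose out of reach is approached as far as the arm can. A call with a gripper value outside its range is refused whole. The fingers move at their own pace and stop on an object; "grip_force" is the grip in N (left out, the last holds). Time passes only in rows, so rows that repeat a pose let the fingers close. It gives the time, the measured TCP pose, the force, the opening and the grip force at its end, in the units of the state.
- bot.get_state(): the state, without advancing time (a new reading comes with each control period).
- bot.snapshot(name): name is "scene" or "top" or "wrist"; returns the picture (480x640x3 uint8, red, green, blue); there is no depth.
- bot.camera_params(name): a dict with "K" (3x3 intrinsics, pixels), "k1" (the pictures are not rectified: a ray, as slopes to the right and down, at radius r is drawn at 1 + k1 r^2 times it, then the intrinsics apply), "rvec" (rotation vector, rad) and "tvec" (3), from world to camera coordinates, as OpenCV has them. Camera axes: x right, y down, z forward; pixel columns grow to the right and rows downward; lengths in m; the calibration is good to about 2 mm. A picture is of the moment at which its call begins: read the wrist's pose just before it. camera_params takes no time and is no camera call; for the wrist camera it gives the pose at the moment of the call.
- bot.finish_job(): hands the job in; it is judged then, once.
The state is a dict: "clock": time; "joint_pos": joint angles; "joint_vel": joint speeds; "tau": joint torques, N m; "eef_pos": TCP position; "tcp_rot": TCP orientation; "wrist_force": force on the tool from outside, world axes, zero at the start; "ft_torque": the same for the moment, N m; "grip_width": finger opening in m; "finger_force": force on a finger pad.
Only numpy, scipy, OpenCV 4.12 (cv2) and the standard library are available. Lean on these libraries where they do the work, as an engineer would, in place of code of your own. Each camera call takes 0.05 s, during which the arm holds its last target. There are 200 camera calls.

### The job

The A-shaped stoneware arch standing on the round plaster bat has just been glazed and must not be touched with the gripper: pick up the loose wooden stick, put its round end through the arch, lift the arch off on it, and hang it gently astride the middle of the steel drying bar, without tipping it over. Then draw the stick out and lay it flat in the free half of the tray, parallel to the two sticks already there and with its handle at the same end as theirs, leaving those sticks and the pots around undisturbed.

Things in the scene. Friction and masses are not known exactly. Their poses are not given: they have to be found in the camera images.
- arch: Cream stoneware arch, an upside-down V on two legs, 145 mm high, 144 mm wide (x), 30 mm deep (y; one passes through it along y). Origin: midway between the feet, at their underside; z up. Inside: sharp apex 125 mm above the origin, faces falling 60 degrees below level to half-width 42 mm at height 52 mm, then near-upright legs; feet blocks 20 mm high, 84 mm apart inside. Stands on the bat.
- bat: Fixed round plaster slab, 170 mm across, 60 mm high; origin at the centre of its underside, on the table.
- stand: Fixed steel drying stand: base 80 (x) by 200 (y) by 20 mm high, origin at the centre of its underside; two sleeves at y = +-80 mm, 110 mm high, with 12 mm posts that carry a round level bar, 14 mm thick, 190 mm long, along y straight above the origin. The bar's height differs every time: axis 165 to 200 mm above the table; find it by touch or sight. It holds up to 80 N.
- stick: Loose wooden stick lying on the table: square handle 90 mm long, 20 wide, 24 high, then an 11 mm round rod 140 mm long on the same centre line. Origin: centre of the handle's underside; x along the stick to the rod's tip, z up. Centre line 12 mm above the origin; handle from x = -45 to +45 mm, rod from 45 to 185 mm.
- stick_tip (a point): Tip of the stick's rod, at x = 185 mm, z = 12 mm of the stick.
- tray: Fixed shallow wooden tray, 160 (x) by 280 mm (y), walls 6 mm thick and 16 mm high, floor 6 mm thick; origin at the centre of its underside. Two like sticks lie in its half x < 0, tips to the tray's +y; the half x > 0 is free (its middle is x = 34 mm; a stick centred lengthwise has its origin at y = -70 mm).
- stick_b: Stick already in the tray, same shape and frame as the loose stick; must stay there.
- stick_c: Another stick already in the tray, same shape and frame; must stay there.
- bowl: Bystander: unglazed clay bowl, 110 mm across, 50 mm high, origin at the centre of its underside.
- plate: Bystander: small unglazed clay plate, 140 mm across, 22 mm high, origin at the centre of its underside.
- jar: Bystander: lidded glaze jar, 68 mm across, 85 mm high, origin at the centre of its underside.
Not all that is in view belongs to the job. What is shaped like the arch but black or turquoise is not meant.

How it is judged:
On the way, in this order (a step that is already met when the one before it is completed fails the run):
1. the arch is carried on the stick, clear of the bat (contact force between arch and stick above 0.5 N and height (world z) of arch above 0.075 m and contact force between arch and bat below 0.05 N), for 0.2 s.
2. the arch hangs astride the middle of the bar by itself, the stick no longer touching it (contact force between arch and stand above 0.5 N and contact force between arch and stick below 0.05 N and height (world z) of arch above 0.035 m and x of arch in the frame of stand between -0.025 and 0.025 m and y of arch in the frame of stand between -0.045 and 0.045 m and angle between arch's own z axis and vertical below 0.25 rad), for 0.4 s.
At the end, for the whole second after the job is handed in: Arch at rest astride the bar alone: within 25 mm across and 45 mm along it, upright within 0.25 rad, facing along it within 0.4 rad. Stick at rest, flat on the floor of the tray's free half, within 0.17 rad of the tray's y, tip to +y like the others (contact force between arch and stand above 0.5 N and height (world z) of arch above 0.035 m and x of arch in the frame of stand between -0.025 and 0.025 m and y of arch in the frame of stand between -0.045 and 0.045 m and angle between arch's own z axis and vertical below 0.25 rad and angle between the y axis of arch and the y axis of stand, either way round below 0.4 rad and linear speed of arch below 0.05 m/s and x of stick in the frame of tray between 0.005 and 0.07 m and y of stick in the frame of tray between -0.105 and -0.035 m and z of stick in the frame of tray below 0.012 m and z of stick_tip in the frame of tray below 0.025 m and y of stick_tip in the frame of tray above 0.05 m and angle between the x axis of stick and the y axis of tray, either way round below 0.17 rad and linear speed of stick below 0.03 m/s); the robot touches nothing.
It fails at once if the gripper or arm touches the glazed arch (contact force between any of the fingers, the arm and arch above 0.3 N).
It fails at once if the arch is tipped over (angle between arch's own z axis and vertical above 0.8 rad).
It fails at once if the arch is dropped or banged onto the stand (contact force between arch and stand above 20 N).
It fails at once if a stick in the tray or a pot is disturbed (distance of any of stick_b, stick_c, bowl, plate, jar from where it was at the start of the episode above 0.02 m).
It also fails if it takes over 72 s, if anything falls off the work surface, if the arm or the gripper's body presses on something with over 40 N, if the wrist force passes 120 N, or if a joint passes its speed limit or range.

## Working session

There is one attempt and no reset: what is moved stays moved. The work goes in short steps, Python scripts to look and compute and a tool call to move; the robot and the scene stay as the last step left them, time stands still between calls to the robot, and variables do not carry over. Pictures are saved under pics/ and viewed, at most 10 in all, crops included, and the job is handed in when it is done.

Besides the shell and the picture viewer there is one more tool, called in YAML: its name, and indented under it one key for each argument. play_rows: Moves the arm, as the interface text tells. Its arguments: {"type":"object","properties":{"steps":{"type":"array","items":{"type":"array","items":{"type":"number"}}},"grip_force":{"type":"number"}},"required":["steps"]}

```bash
mkdir -p pics; ls; cat > h.py <<'E'
import numpy as np, cv2
from scipy.spatial.transform import Rotation as R
from plant import bot
def P(n): return bot.camera_params(n)
def ray(p,uv):
    K=np.array(p["K"]);x=(uv[0]-K[0,2])/K[0,0];y=(uv[1]-K[1,2])/K[1,1]
    s=np.array([x,y]);q=s.copy()
    for _ in range(30): q=s/(1+p["k1"]*(q@q))
    Rm=R.from_rotvec(np.ravel(p["rvec"])).as_matrix();t=np.ravel(p["tvec"])
    d=Rm.T@np.array([q[0],q[1],1]);return -Rm.T@t,d/np.linalg.norm(d)
def atz(p,uv,z):
    o,d=ray(p,uv);return o+d*(z-o[2])/d[2]
def tri(*obs):
    A=np.zeros((3,3));b=np.zeros(3);L=[]
    for p,uv in obs:
        o,d=ray(p,uv);M=np.eye(3)-np.outer(d,d);A+=M;b+=M@o;L.append((M,o))
    x=np.linalg.solve(A,b);return x,[float(np.linalg.norm(M@(x-o))*1000) for M,o in L]
def proj(p,X):
    K=np.array(p["K"]);c=R.from_rotvec(np.ravel(p["rvec"])).as_matrix()@np.array(X)+np.ravel(p["tvec"])
    s=c[:2]/c[2];s=s*(1+p["k1"]*(s@s));return K[:2,:2]@s+K[:2,2]
def snap(n,f):
    p=P(n);im=bot.snapshot(n)[:,:,::-1].copy();cv2.imwrite(f,im);return p,im
E
python3 - <<'E'
from h import *
for n in("scene","top"):
    p,im=snap(n,f"pics/{n}0.png");print(p,ray(p,(320,240)))
s=bot.get_state();print(s)
E
```

```text
pics
{'K': array([[477.36593198,   0.        , 313.67167564],
       [  0.        , 477.36593198, 238.28498721],
       [  0.        ,   0.        ,   1.        ]]), 'k1': -0.10581691277654709, 'rvec': array([ 2.07415381,  1.14704505, -0.49250485]), 'tvec': array([-0.32692736, -0.25736956,  1.57671387])} (array([ 1.29748817, -0.44121242,  0.8837439 ]), array([-0.60876411,  0.40651385, -0.68128757]))
{'K': array([[539.3975016,   0.       , 324.3402928],
       [  0.       , 539.3975016, 242.8769467],
       [  0.       ,   0.       ,   1.       ]]), 'k1': -0.054241722664414266, 'rvec': array([ 2.15037132, -2.18644406,  0.10988394]), 'tvec': array([0.05223816, 0.5737522 , 1.2653808 ])} (array([0.44243145, 0.04255896, 1.31740356]), array([ 0.10746693,  0.00805517, -0.99417603]))
{'clock': 0.1, 'joint_pos': array([-8.84862330e-01,  3.59335476e-01,  1.11685119e-02, -3.12617630e-04,
       -1.22411565e+00, -2.88110301e-01]), 'joint_vel': array([ 0.00155079, -0.00268068,  0.0026965 ,  0.00025684, -0.00070759,
        0.0002585 ]), 'tau': array([-3.94386749e-03, -5.84162951e+01,  2.93747771e+01,  7.01545537e+00,
        1.01248693e-02, -7.91937191e-05]), 'eef_pos': array([ 0.26131822, -0.62189234,  0.22571043]), 'tcp_rot': array([ 6.20537197e-01, -3.07925230e+00, -2.27896645e-03]), 'wrist_force': array([ 0.22977522, -0.50217215, -0.92708569]), 'ft_torque': array([0.04614351, 0.00546647, 0.03901005]), 'finger_force': 0.0, 'grip_width': 0.08760901444290076}
```

View pics/scene0.png

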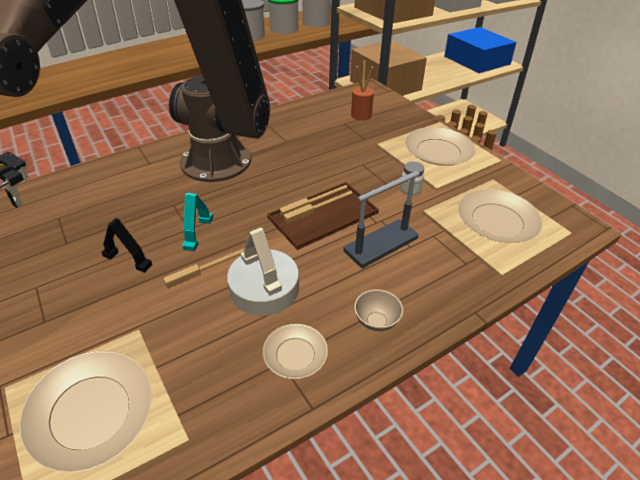

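View pics/top0.png

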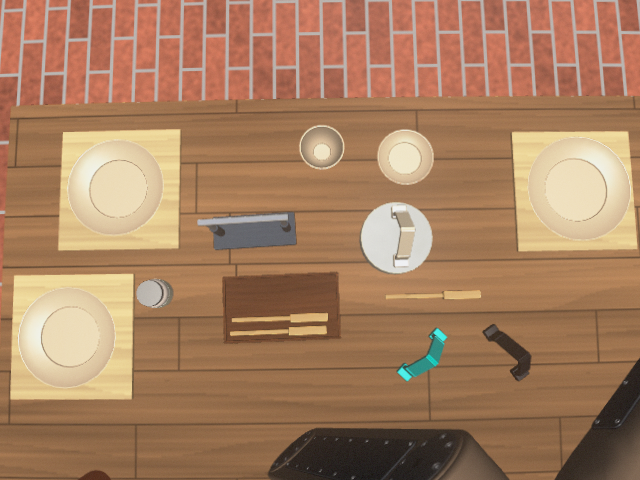

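The scene shows three arch shapes: black at scene (127,245), turquoise at scene (195,222), and cream on the round bat at scene (260,262) / top (402,237). The cream one is meant, by its colour and place on the bat. The loose stick is at top (387–480,295), handle at (462,295), tip to +y. The tray is at top (281,308) with two sticks in its lower (−x) half. The stand is at top (252,228). I'll take enlarged crops to confirm and measure.

```bash
python3 - <<'E'
import cv2
t=cv2.imread("pics/top0.png");s=cv2.imread("pics/scene0.png")
a=t[195:345,190:490];a=cv2.resize(a,(0,0),fx=2.66,fy=2.66,interpolation=cv2.INTER_CUBIC)
b=s[155:315,160:430];b=cv2.resize(b,(0,0),fx=2.96,fy=2.96,interpolation=cv2.INTER_CUBIC)
cv2.imwrite("pics/ct.png",a);cv2.imwrite("pics/cs.png",b);print(a.shape,b.shape)
E
```

```text
(399, 798, 3) (474, 799, 3)
```

View pics/ct.png

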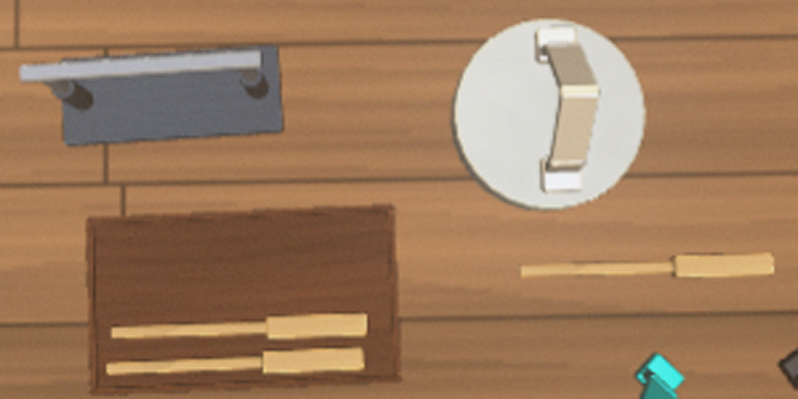

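View pics/cs.png

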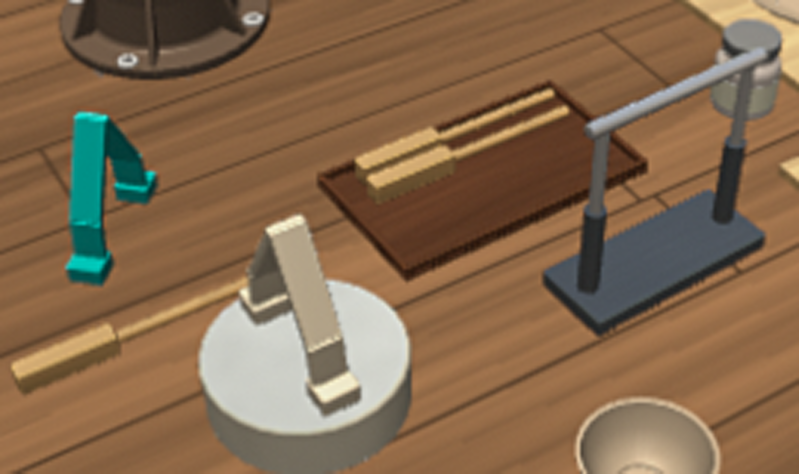

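The enlarged crops confirm the cream arch on the bat: ridge at top-crop (562–598,91), scene-crop (271–303,222). The stick handle spans top-crop (676–773,264) with its tip at (521,271). The bar ends are at top-crop (20,72)/(260,59) and scene-crop (760,56)/(593,130). The tray corners are at top-crop (88,219), (394,206), (401,379) and (95,392).

```bash
python3 - <<'E'
from h import *
np.set_printoptions(precision=4,suppress=True)
t,s=P("top"),P("scene")
T=lambda u,v:(190-.3+u/2.66,195-.3+v/2.66); S=lambda u,v:(160-.3+u/2.96,155-.3+v/2.96)
for n,a,b in [("bar+y",(20,72),(762,54)),("bar-y",(260,59),(593,130)),("ridge",(580,91),(287,222)),("hfrontmid",(676,265.5),(112,334)),("hrear",(773,263.5),(18,372))]:
    print(n,*tri((t,T(*a)),(s,S(*b))))
print("tip",atz(t,T(521,271),.012),"hf",atz(t,T(676,266),.024),"hr",atz(t,T(773,264),.024))
for c in [(88,219),(394,206),(401,379),(95,392)]: print("tray",atz(t,T(*c),.016))
print("ridge ends",atz(t,T(562,92),.205),atz(t,T(598,91),.205),"feet",*[atz(t,T(*c),.08) for c in[(536,29),(576,27),(541,190),(580,189)]])
print("bat top",[atz(t,T(*c),.06) for c in[(550,18),(550,210),(645,113),(455,113)]])
print("trayscene",[atz(s,S(*c),.016) for c in[(550,84),(646,163),(408,275),(319,180)]])
print("base scene",[atz(s,S(*c),.02) for c in[(545,275),(597,327),(764,238),(710,190)]])
E
```

```text
bar+y [0.6063 0.309  0.1983] [0.02058920608210061, 0.020589206082071414]
bar-y [0.6147 0.1212 0.1987] [2.5427632446528596, 2.5427632446530604]
ridge [ 0.5843 -0.1314  0.1978] [1.1948696262656004, 1.1948696262656475]
hfrontmid [ 0.4464 -0.242   0.0179] [0.6497676330219136, 0.649767633021865]
hrear [ 0.4472 -0.3279  0.0204] [2.5116548218227353, 2.511654821822725]
tip [ 0.4437 -0.1027  0.012 ] hf [ 0.4456 -0.2412  0.024 ] hr [ 0.4457 -0.3292  0.024 ]
tray [0.4971 0.2894 0.016 ]
tray [0.5044 0.0113 0.016 ]
tray [0.3491 0.008  0.016 ]
tray [0.3416 0.283  0.016 ]
ridge ends [ 0.5823 -0.1172  0.205 ] [ 0.5826 -0.1455  0.205 ] feet [ 0.6538 -0.1142  0.08  ] [ 0.6551 -0.1492  0.08  ] [ 0.513  -0.1144  0.08  ] [ 0.5133 -0.1481  0.08  ]
bat top [array([ 0.667 , -0.1295,  0.06  ]), array([ 0.4965, -0.1243,  0.06  ]), array([ 0.5806, -0.2109,  0.06  ]), array([ 0.5834, -0.043 ,  0.06  ])]
trayscene [array([0.348 , 0.2823, 0.016 ]), array([0.5029, 0.2873, 0.016 ]), array([0.5156, 0.0106, 0.016 ]), array([0.3586, 0.0056, 0.016 ])]
base scene [array([0.5831, 0.1112, 0.02  ]), array([0.6589, 0.1123, 0.02  ]), array([0.6491, 0.3096, 0.02  ]), array([0.5705, 0.3109, 0.02  ])]
```

```bash
python3 - <<'E'
from h import *
np.set_printoptions(precision=3,suppress=True)
t=P("top")
print("turq",[atz(t,c,z)[:2] for c,z in [((432,332),.02),((446,337),.02),((398,373),.02),((411,379),.02),((428,357),.145),((445,350),.145)]])
print("black",[atz(t,c,z)[:2] for c,z in [((484,331),.02),((496,326),.02),((512,378),.02),((528,372),.02),((515,362),.145),((530,352),.145)]])
# goal in tool frame
s=bot.get_state();Rt=R.from_rotvec(s["tcp_rot"])
for yaw in (90.5,-89.5):  # tool x direction
    pass
# desired tool: z down, y along angle A
for A in (0.5,180.5):
    a=np.radians(A);y=np.array([np.cos(a),np.sin(a),0]);z=np.array([0,0,-1.]);x=np.cross(y,z)
    D=Rt.inv()*R.from_matrix(np.c_[x,y,z]);print(A,D.as_rotvec(degrees=True),Rt.inv().apply(np.array([.4455,-.262,.12])-s["eef_pos"])*1000)
E
```

```text
turq [array([ 0.358, -0.211]), array([ 0.345, -0.244]), array([ 0.263, -0.127]), array([ 0.248, -0.157]), array([ 0.313, -0.176]), array([ 0.327, -0.213])]
black [array([ 0.357, -0.336]), array([ 0.369, -0.365]), array([ 0.245, -0.398]), array([ 0.258, -0.438]), array([ 0.298, -0.364]), array([ 0.318, -0.398])]
0.5 [  0.049  -0.09  112.287] [-309.212  260.306  106.06 ]
180.5 [  0.081   0.044 -67.712] [-309.212  260.306  106.06 ]
```

play_rows:
  steps:
    - [-40,33,0,0,0,-8.5,0.5]
    - [-80,66,0,0,0,-17,0.5]
    - [-120,100,0,0,0,-25.5,0.5]
    - [-160,135,10,0,0,-34,0.5]
    - [-200,168,25,0,0,-42.5,0.5]
    - [-240,202,45,0,0,-51,0.5]
    - [-280,236,70,0,0,-59.5,0.5]
    - [-309,260,100,0,0,-67.7,0.5]
    - [-309,260,106,0,0,-67.7,0.5]
    - [-309,260,106,0,0,-67.7,0.5]

```text
clock: 1.1
eef_pos: [0.4448, -0.2601, 0.1178]
tcp_rot: [2.233, -2.207, -0.007]
wrist_force: [-0.9, 0.6, -0.3]
grip_width: 0.0434
finger_force: 0.0
```

```bash
python3 - <<'E'
from h import *
p,im=snap("wrist","pics/w1.png");print(ray(p,(320,240)))
for X in [(.4457,-.285,.024),(.4437,-.1027,.012),(.4456,-.2405,.024),(.4457,-.26,.024)]: print(proj(p,X))
E
```

```text
(array([ 0.44653778, -0.34428228,  0.27642421]), array([-0.01990376,  0.31345111, -0.94939573]))
[314.18731012 207.33692548]
[314.18347575 404.77433504]
[313.6604535 266.24606  ]
[313.80646948 241.17732746]
```

View pics/w1.png

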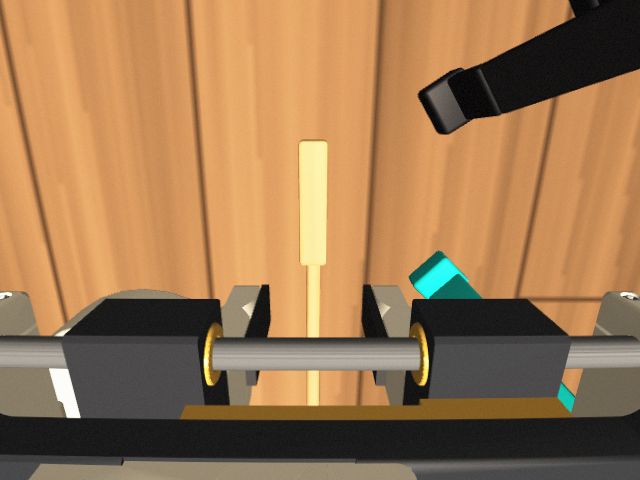

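The wrist view shows the handle front at pixel (313,265), against (314,266) predicted, so it is centred between the fingers. I'll descend and grip.

play_rows:
  steps:
    - [0,0,40,0,0,0,0.5]
    - [0,0,75,0,0,0,0.5]
    - [0,0,100,0,0,0,0.5]
    - [0,0,113,0,0,0,0.5]
    - [0,0,113,0,0,0,0.5]
    - [0,0,113,0,0,0,0.1]
    - [0,0,113,0,0,0,0.1]
    - [0,0,113,0,0,0,0.1]
    - [0,0,113,0,0,0,0.1]
    - [0,0,113,0,0,0,0.1]
  grip_force: 60

```text
clock: 2.15
eef_pos: [0.4462, -0.2631, 0.0085]
tcp_rot: [-2.231, 2.211, -0.002]
wrist_force: [-1.3, -0.3, 5.7]
grip_width: 0.0192
finger_force: 60.0
```

play_rows:
  steps:
    - [0,0,-20,0,0,0,0.1]
    - [0,0,-60,0,0,0,0.1]
    - [30,0,-100,0,0,0,0.1]
    - [60,-30,-130,0,0,0,0.1]
    - [87,-70,-138,0,0,0,0.1]
    - [87,-105,-138,0,0,0,0.1]
    - [87,-130,-138,0,0,0,0.1]
    - [87,-139,-138,0,0,0,0.1]
    - [87,-139,-138,0,0,0,0.1]
    - [87,-139,-138,0,0,0,0.1]

```text
clock: 3.15
eef_pos: [0.5844, -0.3483, 0.1452]
tcp_rot: [2.231, -2.212, -0.002]
wrist_force: [-0.2, -0.4, 0.3]
grip_width: 0.0191
finger_force: 60.0
```

```bash
python3 - <<'E'
from h import *
t,a=snap("top","pics/top1.png");s,b=snap("scene","pics/scene1.png")
st=bot.get_state();print(st["eef_pos"],st["tcp_rot"],st["wrist_force"])
X=st["eef_pos"]+[-.002,.1604,.0035]
pt,ps=proj(t,X),proj(s,X);print("pred tip",X,pt,ps)
def crop(im,c,w=66,h=44):
    u,v=int(c[0])-w//2,int(c[1])-h//2
    print(u,v);return cv2.resize(im[v:v+h,u:u+w],(0,0),fx=6,fy=6,interpolation=cv2.INTER_CUBIC)
cv2.imwrite("pics/c2.png",np.hstack([crop(a,pt,66,90),crop(b,ps,66,90)]))
E
```

```text
[ 0.58434329 -0.34854397  0.14583549] [-2.23070011e+00  2.21209835e+00  3.57738776e-04] [-0.83402786  0.62327884  0.00843155]
pred tip [ 0.58234329 -0.18814397  0.14933549] [429.80052212 231.96859214] [234.26094685 254.83552566]
396 186
201 209
```

View pics/c2.png

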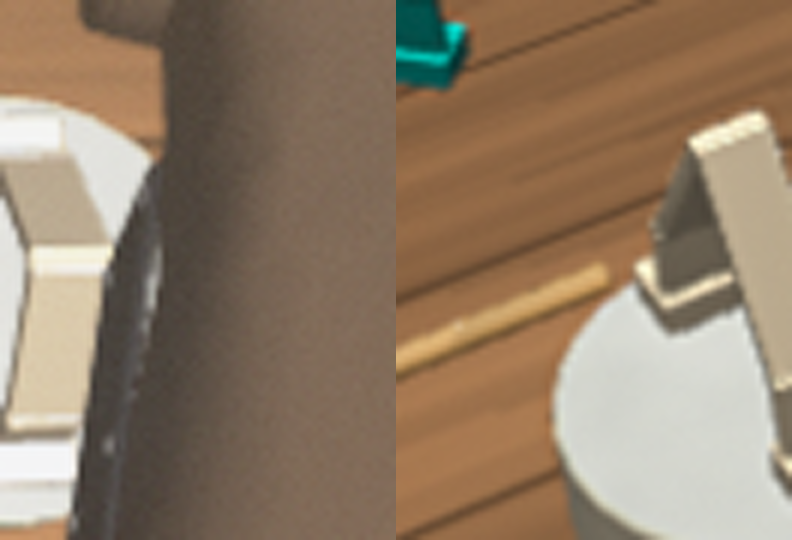

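The rod tip shows in the scene crop at about scene pixel (235.5,255.2), against (234.3,254.8) predicted. It is aimed under the arch's apex, so I'll insert.

play_rows:
  steps:
    - [-20,0,0,0,0,0,0.1]
    - [-40,0,0,0,0,0,0.1]
    - [-60,0,0,0,0,0,0.1]
    - [-80,0,0,0,0,0,0.1]
    - [-100,0,0,0,0,0,0.1]
    - [-107,0,0,0,0,0,0.1]
    - [-107,0,-6,0,0,0,0.1]
    - [-107,0,-12,0,0,0,0.1]
    - [-107,0,-16,0,0,0,0.1]
    - [-107,0,-16,0,0,0,0.1]

```text
clock: 4.25
eef_pos: [0.5848, -0.2425, 0.1626]
tcp_rot: [-2.229, 2.212, -0.002]
wrist_force: [0.6, 0.4, -0.7]
grip_width: 0.0195
finger_force: 60.0
```

```bash
python3 - <<'E'
from h import *
s,b=snap("scene","pics/scene2.png")
st=bot.get_state();print(st["eef_pos"],st["wrist_force"])
cv2.imwrite("pics/c3.png",cv2.resize(b[190:310,170:310],(0,0),fx=5,fy=5,interpolation=cv2.INTER_CUBIC))
E
```

```text
[ 0.58456278 -0.24232741  0.16202363] [ 0.22534376 -0.24531375 -0.50820437]
```

View pics/c3.png

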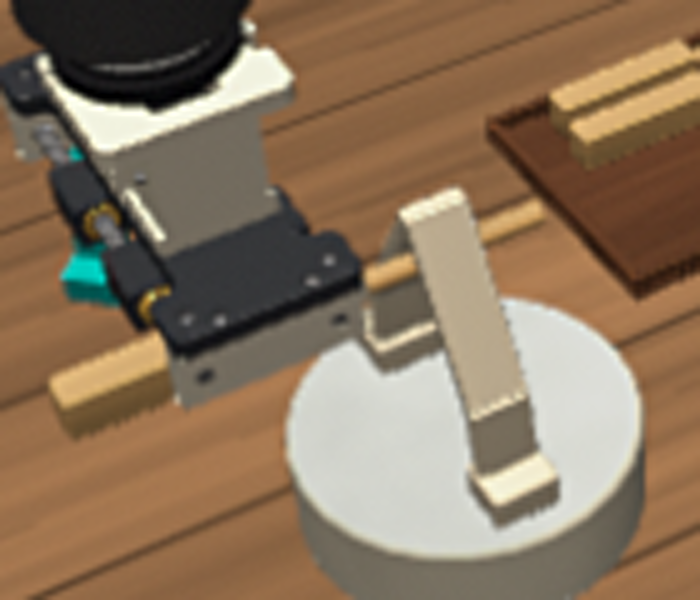

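The rod passes right through the arch, its tip showing beyond at crop (535,212). I'll lift slowly.

play_rows:
  steps:
    - [0,0,-4,0,0,0,0.1]
    - [0,0,-7,0,0,0,0.1]
    - [0,0,-10,0,0,0,0.1]
    - [0,0,-13,0,0,0,0.1]
    - [0,0,-16,0,0,0,0.1]
    - [0,0,-20,0,0,0,0.1]
    - [0,0,-25,0,0,0,0.1]
    - [0,0,-30,0,0,0,0.1]
    - [0,0,-36,0,0,0,0.1]
    - [0,0,-42,0,0,0,0.1]

```text
clock: 5.3
eef_pos: [0.5845, -0.2417, 0.2042]
tcp_rot: [-2.231, 2.212, -0.0]
wrist_force: [0.6, 0.5, -3.1]
grip_width: 0.0195
finger_force: 60.0
```

play_rows:
  steps:
    - [0,0,-10,0,0,0,0.1]
    - [0,-3,-22,0,0,-0.5,0.1]
    - [-8,-8,-32,0,0,-1,0.1]
    - [-24,-15,-36,0,0,-1.5,0.1]
    - [-46,-22,-36,0,0,-2,0.1]
    - [-72,-28,-36,0,0,-2.2,0.1]
    - [-100,-33,-36,0,0,-2.2,0.1]
    - [-125,-36,-36,0,0,-2.2,0.1]
    - [-145,-36,-36,0,0,-2.2,0.1]
    - [-155,-36,-36,0,0,-2.2,0.1]

```text
clock: 6.3
eef_pos: [0.6193, -0.0834, 0.2395]
tcp_rot: [-2.275, 2.166, 0.001]
wrist_force: [-0.5, 0.6, -3.0]
grip_width: 0.0194
finger_force: 60.0
```

```bash
python3 - <<'E'
from h import *
s,b=snap("scene","pics/scene3.png");t,a=snap("top","pics/top3.png")
st=bot.get_state();print(st["eef_pos"],st["tcp_rot"],st["wrist_force"])
d=np.array([-.0506,.9987,0])
for L in (.11,.16):
  X=st["eef_pos"]+d*L+[0,0,.0035];print(X,proj(s,X),proj(t,X))
A=cv2.resize(b[130:250,250:430],(0,0),fx=4,fy=4,interpolation=cv2.INTER_CUBIC)
B=cv2.resize(a[190:260,190:370],(0,0),fx=4,fy=4,interpolation=cv2.INTER_CUBIC)[:,:]
B=B[:120*1+0+0] if 0 else B
im=np.vstack([A,B]);im=cv2.resize(im,(0,0),fx=.78,fy=.78);print(im.shape);cv2.imwrite("pics/c4.png",im)
E
```

```text
[ 0.61930974 -0.08428736  0.23963224] [-2.27560866e+00  2.16564404e+00  2.93207872e-04] [-0.56603582 -1.1660333  -3.36682716]
[0.61374374 0.02556964 0.24313224] [324.85060414 196.60746969] [332.32567257 212.5479469 ]
[0.61121374 0.07550464 0.24313224] [342.92196977 188.80702773] [307.55229959 214.2039496 ]
(593, 562, 3)
```

View pics/c4.png

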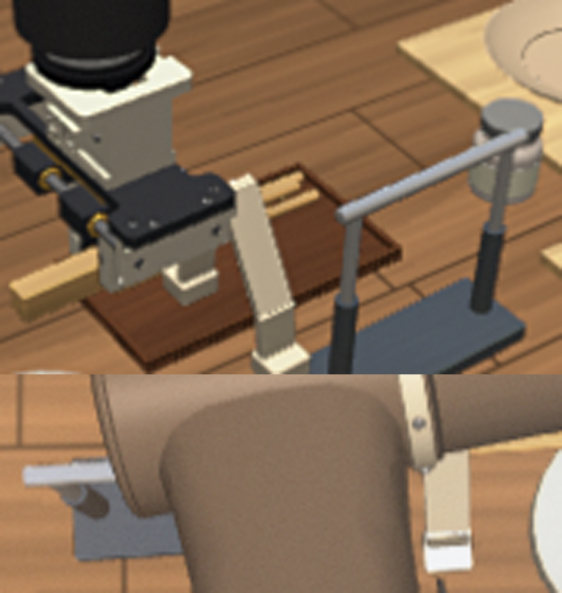

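The crops show the bar's near end at scene pixel (360,198). The arch hangs upright, with its top at about scene (328,188). The rod tip blends into the tray sticks behind it, so I'll locate it by differencing against the first picture.

```bash
python3 - <<'E'
from h import *
s=P("scene");a=cv2.imread("pics/scene0.png").astype(int);b=cv2.imread("pics/scene3.png").astype(int)
d=abs(a-b).sum(2)
A=cv2.resize(b[170:215,310:375].astype(np.uint8),(0,0),fx=8,fy=8,interpolation=cv2.INTER_CUBIC)
B=cv2.resize(np.clip(d[170:215,310:375]*2,0,255).astype(np.uint8),(0,0),fx=8,fy=8,interpolation=cv2.INTER_NEAREST)
e=np.array([.6193,-.0843,.2396]);dr=np.array([-.0506,.9987,0])
for L in(.07,.09,.11,.13,.15):print(L,proj(s,e+dr*L+[0,0,.0345]))
print("tip",(proj(s,e+dr*.16+[0,0,.0035])-[310,170])*8)
cv2.imwrite("pics/c5.png",np.vstack([A,cv2.cvtColor(B,cv2.COLOR_GRAY2BGR)])[:600])
E
```

```text
0.07 [309.85695335 191.58255634]
0.09 [317.58201895 188.34176659]
0.11 [325.17485984 185.15953167]
0.13 [332.63743427 182.03487843]
0.15 [339.97172512 178.96683077]
tip [263.31309164 150.54538421]
```

View pics/c5.png

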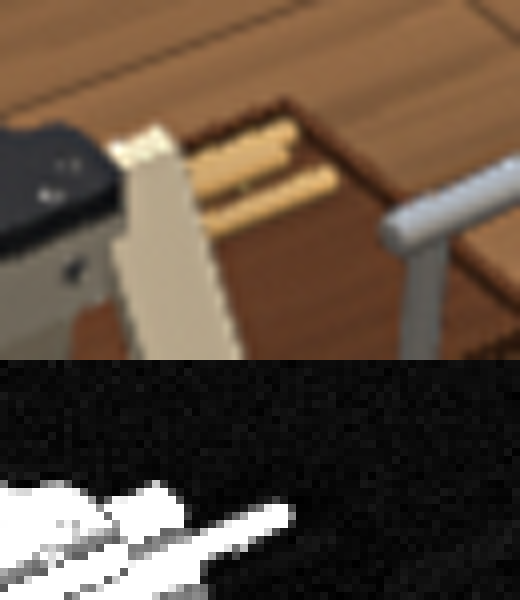

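Estimated from the picture: tip at about scene (346,189). The rod droops about 4 mm and is still well above the bar. I'll advance over the bar.

play_rows:
  steps:
    - [-10,0,0,0,0,0,0.1]
    - [-25,0,0,0,0,0,0.1]
    - [-45,0,0,0,0,0,0.1]
    - [-65,0,0,0,0,0,0.1]
    - [-85,0,0,0,0,0,0.1]
    - [-105,0,0,0,0,0,0.1]
    - [-125,0,0,0,0,0,0.1]
    - [-145,0,0,0,0,0,0.1]
    - [-155,0,0,0,0,0,0.1]
    - [-158,0,0,0,0,0,0.1]

```text
clock: 7.4
eef_pos: [0.6115, 0.0725, 0.2395]
tcp_rot: [2.274, -2.168, -0.0]
wrist_force: [0.4, 0.0, -2.8]
grip_width: 0.0195
finger_force: 60.0
```

```bash
python3 - <<'E'
from h import *
s,b=snap("scene","pics/scene4.png");t,a=snap("top","pics/top4.png");w,c=snap("wrist","pics/w4.png")
st=bot.get_state();print(st["eef_pos"],st["tcp_rot"],st["wrist_force"],st["ft_torque"])
A=cv2.resize(b[120:260,310:450],(400,400),interpolation=cv2.INTER_CUBIC)
B=cv2.resize(a[170:270,180:280],(400,400),interpolation=cv2.INTER_CUBIC)
cv2.imwrite("pics/c6.png",np.hstack([A,B]))
E
```

```text
[0.61161673 0.07113352 0.23952597] [ 2.27273827e+00 -2.16854940e+00  5.51647678e-07] [-0.04228136 -0.9949654  -2.05252055] [-0.23375001  0.08150391  0.0355904 ]
```

View pics/c6.png

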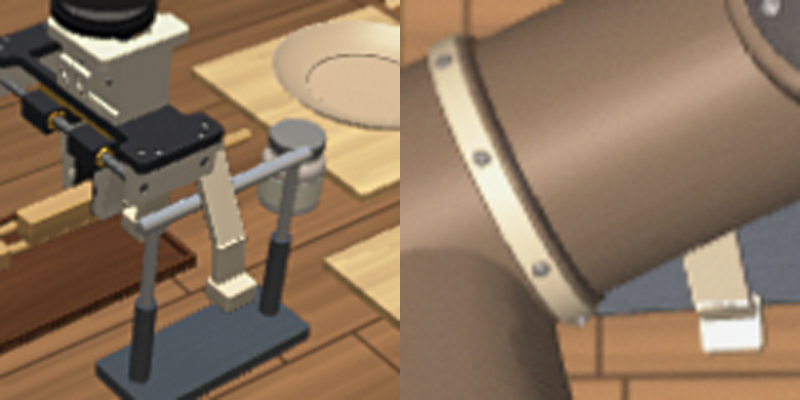

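The bar and arch leg cross at crop (222,188), but it is unclear which one is in front. I'll check the feet positions numerically and enlarge this spot.

```bash
python3 - <<'E'
from h import *
np.set_printoptions(precision=3,suppress=True)
s,t=P("scene"),P("top")
print("foot top view",atz(t,(262.5,254),.12),atz(t,(262.5,247),.14))
ax=np.array([.606,.183,.120])
for dx in(-.057,.057): print("foot proj",proj(s,ax+[dx,0,.01]),proj(t,ax+[dx,0,.01]))
print("seen +x foot scene",310+232*.35,120+290*.35)
b=cv2.imread("pics/scene4.png");cv2.imwrite("pics/c7.png",cv2.resize(b[160:235,345:425],(0,0),fx=7,fy=7,interpolation=cv2.INTER_CUBIC))
E
```

```text
foot top view [0.543 0.181 0.12 ] [0.556 0.179 0.14 ]
foot proj [361.279 198.603] [261.018 250.778]
foot proj [389.328 223.4  ] [260.807 199.945]
seen +x foot scene 391.2 221.5
```

View pics/c7.png

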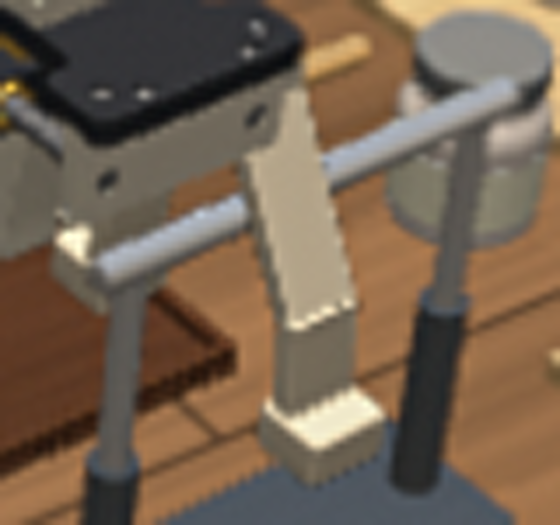

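The outer leg passes in front of the bar (crop (290,190)), so the arch straddles it. The feet match predictions to about 2 px. I'll shift the rod to the robot side of the bar and lower gently. That was an eleventh picture, one over the limit, so I'll work from numbers only from here.

play_rows:
  steps:
    - [0,2,0,0,0,0,0.1]
    - [0,4,2,0,0,0,0.1]
    - [0,6,4,0,0,0,0.1]
    - [0,8,6,0,0,0,0.1]
    - [0,10,8,0,0,0,0.1]
    - [0,10,10,0,0,0,0.1]
    - [0,10,12,0,0,0,0.1]
    - [0,10,14,0,0,0,0.1]
    - [0,10,16,0,0,0,0.1]
    - [0,10,16,0,0,0,0.1]

```text
clock: 8.55
eef_pos: [0.6017, 0.071, 0.2232]
tcp_rot: [2.273, -2.168, -0.0]
wrist_force: [0.5, 0.1, -3.4]
grip_width: 0.0193
finger_force: 60.0
```

play_rows:
  steps:
    - [0,0,2,0,0,0,0.1]
    - [0,0,4,0,0,0,0.1]
    - [0,0,6,0,0,0,0.1]
    - [0,0,8,0,0,0,0.1]
    - [0,0,10,0,0,0,0.1]
    - [0,0,12,0,0,0,0.1]
    - [0,0,14,0,0,0,0.1]
    - [0,0,16,0,0,0,0.1]
    - [0,0,16,0,0,0,0.1]

```text
clock: 9.45
eef_pos: [0.6016, 0.071, 0.2074]
tcp_rot: [2.273, -2.169, -0.0]
wrist_force: [0.9, 0.5, -1.3]
grip_width: 0.0195
finger_force: 60.0
```

```bash
python3 - <<'E'
from h import *
f=[]
for i in range(4): st=bot.get_state(); f.append(st["wrist_force"]);bot.snapshot("scene")
print(np.mean(f,0),st["eef_pos"],st["ft_torque"])
E
```

```text
[ 0.77887851  0.29271494 -0.26520209] [0.60190825 0.07099893 0.20777352] [-0.01315358 -0.21186832 -0.05446328]
```

play_rows:
  steps:
    - [0,0,2,0,0,0,0.1]
    - [0,0,4,0,0,0,0.1]
    - [0,0,6,0,0,0,0.1]
    - [0,0,8,0,0,0,0.1]
    - [0,0,10,0,0,0,0.1]
    - [0,0,12,0,0,0,0.1]
    - [0,0,14,0,0,0,0.1]
    - [0,0,16,0,0,0,0.1]
    - [0,0,16,0,0,0,0.1]

```text
clock: 10.55
eef_pos: [0.6016, 0.071, 0.1912]
tcp_rot: [2.273, -2.168, -0.0]
wrist_force: [1.2, 0.1, 0.4]
grip_width: 0.0195
finger_force: 60.0
```

```bash
python3 - <<'E'
from h import *
f=[]
for i in range(4): st=bot.get_state(); f.append(st["wrist_force"]);bot.snapshot("scene")
print(np.mean(f,0),st["eef_pos"],st["ft_torque"])
E
```

```text
[ 0.73034815  0.14747331 -0.39101173] [0.60177429 0.07096526 0.19162743] [ 0.06027126 -0.23033778 -0.09837875]
```

play_rows:
  steps:
    - [0,0,3,0,0,0,0.1]
    - [0,0,6,0,0,0,0.1]
    - [0,0,9,0,0,0,0.1]
    - [0,0,12,0,0,0,0.1]
    - [0,0,15,0,0,0,0.1]
    - [0,0,18,0,0,0,0.1]
    - [0,0,22,0,0,0,0.1]
    - [0,0,26,0,0,0,0.1]
    - [0,0,30,0,0,0,0.1]
    - [0,0,30,0,0,0,0.1]

```text
clock: 11.75
eef_pos: [0.6012, 0.0708, 0.1607]
tcp_rot: [2.272, -2.168, -0.001]
wrist_force: [-1.0, 0.4, -0.7]
grip_width: 0.0199
finger_force: 60.0
```

```bash
python3 - <<'E'
from h import *
f=[]
for i in range(4): st=bot.get_state(); f.append(st["wrist_force"]);s,b=snap("scene","pics/scene5.png")
print(np.mean(f,0),st["eef_pos"],st["ft_torque"])
# +x foot: bright cream patch below bar, compare with initial picture
a=cv2.imread("pics/scene0.png").astype(int);d=abs(a-b.astype(int)).sum(2)
m=(d>60)&(b.astype(int).min(2)>120);m=m.astype(np.uint8);m[:, :372]=0;m[:150]=0
n,l,stt,c=cv2.connectedComponentsWithStats(m);
for i in range(1,n):
    if stt[i,4]>40: print(stt[i],c[i])
# prediction of the top-of-leg line for arch astride bar: axis at bar .19
for bz in(.187,.193):
  for dx in(0,):
    print(bz,"ridge",proj(s,(.612,.188,bz+.034)),"+x foot outer bottom",proj(s,(.612+.072,.188,bz+.014-.125)),"foot ctr top",proj(s,(.612+.057,.188,bz+.014-.105)))
E
```

```text
[-0.26680048 -0.38431156 -0.47025131] [0.60175232 0.07097668 0.16162813] [-0.03708813  0.07576157  0.03426093]
[375 179  13  11  83] [380.96385542 184.1686747 ]
[380 188  14  34 288] [386.15277778 205.27430556]
[381 229  16  10  81] [389.18518519 233.27160494]
0.187 ridge [381.69883709 181.52660428] +x foot outer bottom [393.74520878 243.93380586] foot ctr top [390.86391006 234.48286737]
0.193 ridge [381.95653159 179.45509094] +x foot outer bottom [394.0402048  242.16571527] foot ctr top [391.1488854  232.67514196]
```

The arch sits upright on the bar: +x foot seen at (389,233), against (391,233) predicted. The wrist force is about zero. I'll drop the rod a little to clear, pause, then withdraw along its axis.

play_rows:
  steps:
    - [0,0,5,0,0,0,0.1]
    - [0,0,10,0,0,0,0.1]
    - [0,0,15,0,0,0,0.1]
    - [0,0,18,0,0,0,0.1]
    - [0,0,18,0,0,0,0.1]
    - [0,0,18,0,0,0,0.1]
    - [0,0,18,0,0,0,0.1]
    - [0,0,18,0,0,0,0.1]
    - [0,0,18,0,0,0,0.1]
    - [0,0,18,0,0,0,0.1]

```text
clock: 12.95
eef_pos: [0.6017, 0.071, 0.1437]
tcp_rot: [-2.273, 2.168, -0.0]
wrist_force: [0.5, -0.3, 0.3]
grip_width: 0.0192
finger_force: 60.0
```

play_rows:
  steps:
    - [5,0,0,0,0,0,0.1]
    - [15,0,0,0,0,0,0.1]
    - [30,0,0,0,0,0,0.1]
    - [45,0,0,0,0,0,0.1]
    - [60,0,0,0,0,0,0.1]
    - [75,0,0,0,0,0,0.1]
    - [95,0,0,0,0,0,0.1]
    - [120,0,0,0,0,0,0.1]
    - [150,0,0,0,0,0,0.1]
    - [170,0,0,0,0,0,0.1]

```text
clock: 13.95
eef_pos: [0.6094, -0.1014, 0.1435]
tcp_rot: [2.272, -2.17, -0.0]
wrist_force: [0.7, 0.3, -0.3]
grip_width: 0.0192
finger_force: 60.0
```

```bash
python3 - <<'E'
from h import *
np.set_printoptions(precision=4,suppress=True)
s,b=snap("scene","pics/scene6.png");t,a6=snap("top","pics/top6.png");st=bot.get_state()
print(st["eef_pos"],st["tcp_rot"],st["wrist_force"])
a=cv2.imread("pics/scene0.png").astype(int);d=abs(a-b.astype(int)).sum(2)
m=((d>60)&(b.astype(int).min(2)>120)).astype(np.uint8);m[:,:350]=0;m[:150]=0
n,l,stt,c=cv2.connectedComponentsWithStats(m)
for i in range(1,n):
    if stt[i,4]>40: print(stt[i],c[i])
e=st["eef_pos"];X=e+np.array([-.0506,.9987,0])*.16+[0,0,.0035];print("tip pred",X,proj(s,X),proj(t,X))
# stick pixels (wood colour, changed) around predicted tip
for nm,im0,im,p in(("s","scene0",b,s),("t","top0",a6,t)):
    q=proj(p,X);d=abs(cv2.imread(f"pics/{im0}.png").astype(int)-im.astype(int)).sum(2)>70
    u,v=q.astype(int);y0,x0=v-14,u-30
    print(nm,q);print("\n".join("".join("#" if z else "." for z in r) for r in d[y0:y0+28,x0:x0+50]))
E
```

```text
[ 0.6094 -0.102   0.1434] [ 2.2694 -2.1718 -0.0001] [ 0.1822  0.0895 -1.0338]
[375 179  13  11  83] [380.9759 184.1325]
[379 188  15  35 306] [385.8399 204.7549]
[381 229  16  10  82] [389.2683 233.2439]
tip pred [0.6013 0.0578 0.1469] [332.3976 221.7177] [317.1475 225.3737]
s [332.3976 221.7177]
..................................................
..................................................
..................................................
..................................................
..................................................
..................................................
..................................................
..................................................
..................................................
..................................................
..................................................
..................................................
...............................##.................
............................#####.................
..........................########................
........................##########...
[... 1375 characters left out ...]
#.###.##.#..##....################.##
###.......##.###.#.#..##.#.####################.##
####.....##########.##############################
####.....#########################################
####.....#######################################..
###......#######################################..
#........#..#....#.##..#########################..
.......................###.#####################..
...............................#..#.##########....
....................................##########....
.....................................#.#######....
........................#....#...#############....
...........####.#.##...##.#...################....
..........####.#######.#######################....
```

The arch is unmoved after withdrawal, and the tip is where predicted. Next I'll refine the tray geometry with triangulation.

```bash
python3 - <<'E'
from h import *
np.set_printoptions(precision=4,suppress=True)
t,s=P("top"),P("scene")
T=lambda u,v:(190-.3+u/2.66,195-.3+v/2.66); S=lambda u,v:(160-.3+u/2.96,155-.3+v/2.96)
tc=[(88,219),(394,206),(401,379),(95,392)];sc=[(646,163),(408,275),(319,180),(550,84)]
X=[tri((t,T(*a)),(s,S(*b))) for a,b in zip(tc,sc)]
for x in X: print(x)
print("centre",np.mean([x[0] for x in X],0))
print("stick_b handle +x edge",atz(t,T(268,318),.03),atz(t,T(366,314),.03),"-x edge",atz(t,T(268,339),.03),atz(t,T(366,335),.03),"tip",atz(t,T(112,332),.018))
print("c",atz(t,T(262,362),.03),atz(t,T(363,359),.03),"tip",atz(t,T(107,369),.018))
for a,b in [((316,327),(445,146)),((313,361),(0,0))][:1]: pass
print("b tri front-top mid", tri((t,T(268,328)),(s,S(451,154))), "tip",tri((t,T(112,332)),(s,S(567,111))))
E
```

```text
(array([0.4977, 0.291 , 0.0107]), [0.7687775132048644, 0.7687775132046314])
(array([0.5061, 0.0133, 0.0068]), [2.483771790879789, 2.4837717908797647])
(array([0.349 , 0.0088, 0.0078]), [1.1925554849505147, 1.1925554849505149])
(array([0.342 , 0.2852, 0.011 ]), [1.4061150972083338, 1.406115097208293])
centre [0.4237 0.1496 0.009 ]
stick_b handle +x edge [0.4058 0.1258 0.03  ] [0.4079 0.0384 0.03  ] -x edge [0.3872 0.126  0.03  ] [0.3894 0.0388 0.03  ] tip [0.395  0.2672 0.018 ]
c [0.367  0.1316 0.03  ] [0.3682 0.0418 0.03  ] tip [0.3621 0.2718 0.018 ]
b tri front-top mid (array([0.3975, 0.1279, 0.0224]), [1.6812691697084268, 1.6812691697084539]) tip (array([0.3956, 0.2684, 0.0171]), [1.1342605923641016, 1.1342605923642588])
```

play_rows:
  steps:
    - [0,15,0,0,0,0,0.1]
    - [0,45,0,0,0,0,0.1]
    - [-3,85,0,0,0,0.5,0.1]
    - [-6,125,0,0,0,1,0.1]
    - [-20,150,0,0,0,1.3,0.1]
    - [-60,153,0,0,0,1.3,0.1]
    - [-100,151,0,0,0,1.3,0.1]
    - [-140,149,0,0,0,1.3,0.1]
    - [-180,147,0,0,0,1.3,0.1]
    - [-205,146,0,0,0,1.3,0.1]

```text
clock: 15.05
eef_pos: [0.4543, 0.1013, 0.144]
tcp_rot: [-2.249, 2.192, -0.0]
wrist_force: [1.0, 0.2, -1.1]
grip_width: 0.0193
finger_force: 60.0
```

play_rows:
  steps:
    - [-6,0,10,0,0,0,0.1]
    - [-6,0,30,0,0,0,0.1]
    - [-6,0,55,0,0,0,0.1]
    - [-6,0,75,0,0,0,0.1]
    - [-6,0,90,0,0,0,0.1]
    - [-6,0,90,0,0,0,0.1]

```text
clock: 15.65
eef_pos: [0.4525, 0.1035, 0.0515]
tcp_rot: [2.244, -2.192, -0.002]
wrist_force: [-1.1, -0.5, 0.1]
grip_width: 0.0197
finger_force: 60.0
```

```bash
python3 - <<'E'
from h import *
np.set_printoptions(precision=4,suppress=True)
t,a=snap("top","pics/top7.png");s,b=snap("scene","pics/scene7.png");st=bot.get_state();e=st["eef_pos"];print(e,st["tcp_rot"],st["wrist_force"])
d=np.array([-np.sin(np.radians(2)),1,0])
for nm,L in(("tip",.163),("hf",.023)):
  X=e+d*L+[0,0,.0035];q=proj(s,X);print(nm,X,q,proj(t,X))
  dd=abs(cv2.imread("pics/scene0.png").astype(int)-b.astype(int)).sum(2)>70;u,v=q.astype(int)
  if nm=="tip":print("\n".join("".join("#" if z else "." for z in r) for r in dd[v-14:v+14,u-30:u+20]))
E
```

```text
[0.454  0.1045 0.0536] [ 2.2473 -2.194   0.    ] [-0.2757  0.0112 -0.2389]
tip [0.4483 0.2675 0.0571] [362.1709 190.7136] [228.763  297.1245]
..................................................
..................................................
..................................................
..................................................
.................................................#
...............................................###
...........................................#######
..........................................########
.........................................#.#######
........................................#...######
.......................................#.....####.
......................................#......##.##
...###........................................####
.#######...................................####...
#########...................###.............##....
#######......###..........######..#.........##..##
####.......#.####.....#########.............##.###
##.......#########...########...............#.####
.......###########.#########...................###
....#############.########.....................###
..#####################........................###
################.###............................##
##############..##..............................##
############..####..............................##
#########...####................................##
#######..#######..................##............##
####...#####..##........####......##...........#.#
##..#######..###......######......##...........###
hf [0.4532 0.1275 0.0571] [322.2271 207.8111] [288.7448 294.099 ]
```

play_rows:
  steps:
    - [0,0,10,0,0,0,0.1]
    - [0,0,20,0,0,0,0.1]
    - [0,0,28,0,0,0,0.1]
    - [0,0,32,0,0,0,0.1]
    - [0,0,35,0,0,0,0.1]
    - [0,0,37,0,0,0,0.1]
    - [0,0,38,0,0,0,0.1]
    - [0,0,38,0,0,0,0.1]
    - [0,0,38,0,0,0,0.1]

```text
clock: 16.65
eef_pos: [0.4542, 0.1052, 0.0158]
tcp_rot: [-2.248, 2.194, -0.0]
wrist_force: [-0.5, -0.2, -0.1]
grip_width: 0.0197
finger_force: 60.0
```

play_rows:
  steps:
    - [0,0,1,0,0,0,0.1]
    - [0,0,2,0,0,0,0.1]
    - [0,0,2,0,0,0,0.1]
    - [0,0,2,0,0,0,0.28]
    - [0,0,2,0,0,0,0.33]
    - [0,0,2,0,0,0,0.33]
    - [0,0,2,0,0,0,0.33]
    - [0,0,2,0,0,0,0.33]

```text
clock: 17.45
eef_pos: [0.454, 0.105, 0.0134]
tcp_rot: [2.248, -2.194, -0.0]
wrist_force: [0.0, -0.5, -0.0]
grip_width: 0.0288
finger_force: 0.0
```

play_rows:
  steps:
    - [0,0,-5,0,0,0,0.33]
    - [0,0,-15,0,0,0,0.33]
    - [0,0,-30,0,0,0,0.33]
    - [0,0,-60,0,0,0,0.33]
    - [0,0,-100,0,0,0,0.33]
    - [60,0,-140,0,0,0,0.33]
    - [100,0,-180,0,0,0,0.33]
    - [140,0,-220,0,0,0,0.33]
    - [180,0,-240,0,0,0,0.33]
    - [220,0,-240,0,0,0,0.33]

```text
clock: 18.45
eef_pos: [0.4598, -0.1008, 0.2541]
tcp_rot: [-2.247, 2.189, -0.006]
wrist_force: [2.0, 0.3, -0.3]
grip_width: 0.0289
finger_force: 0.0
```

```bash
python3 - <<'E'
from h import *
np.set_printoptions(precision=4,suppress=True)
t,a=snap("top","pics/top8.png");s,b=snap("scene","pics/scene8.png");st=bot.get_state();print(st["eef_pos"],st["wrist_force"],st["grip_width"])
for nm,im,p,z,w in(("top",a,t,.03,(215,350,265,350)),("scene",b,s,.03,(265,430,155,250))):
    d=(abs(cv2.imread(f"pics/{nm}0.png").astype(int)-im.astype(int)).sum(2)>70)
    x0,x1,y0,y1=w;c=d[y0:y1,x0:x1].astype(np.uint8)
    n,l,stt,ce=cv2.connectedComponentsWithStats(c)
    for i in range(1,n):
        if stt[i,4]>25:
            ys,xs=np.where(l==i);r=cv2.minAreaRect(np.c_[xs+x0,ys+y0].astype(np.float32))
            line=cv2.fitLine(np.c_[xs+x0,ys+y0].astype(np.float32),cv2.DIST_L2,0,.01,.01).ravel()
            e=[np.array([line[2],line[3]])+line[:2]*k for k in (((np.c_[xs+x0,ys+y0]-line[2:])@line[:2]).min(),((np.c_[xs+x0,ys+y0]-line[2:])@line[:2]).max())]
            print(nm,stt[i],ce[i]+[x0,y0],[atz(p,q,.02)[:2] for q in e])
print("expect stick ends",[proj(s,X) for X in((.457,.038,.018),(.449,.268,.018))],[proj(t,X) for X in((.457,.038,.018),(.449,.268,.018))])
E
```

```text
[ 0.4593 -0.104   0.253 ] [-0.7111  0.0159  0.157 ] 0.029192835154796783
top [  17    3  118   82 4576] [300.0157 316.6239] [array([0.3618, 0.2656]), array([ 0.4314, -0.0344])]
scene [109  24  20  45 437] [384.4119 201.1808] [array([0.3934, 0.3805]), array([0.5671, 0.275 ])]
scene [ 29  47  67  28 381] [327.2756 215.6588] [array([0.4425, 0.0427]), array([0.4619, 0.252 ])]
scene [115  74  18  10  98] [389.1327 233.102 ] [array([0.592 , 0.2254]), array([0.61  , 0.2686])]
scene [ 0 81  5 14 31] [265.9677 243.7097] [array([ 0.4344, -0.0434]), array([ 0.4829, -0.0624])]
expect stick ends [array([295.0961, 230.6913]), array([361.4348, 201.4763])] [array([327.1113, 292.0367]), array([231.4587, 296.8869])]
```

```bash
python3 -c "
from plant import bot
print(bot.finish_job())"
```

```text
the job is handed in; nothing more can be done
None
```

I handed the job in, but no verdict came back: in the last camera check the arch hangs upright astride the bar and the stick lies in the tray's free half with its handle at the same end as the others; I viewed 11 pictures, one over the limit of 10.

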